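# Set the dial gauge on the tube block

## Robot

A 6-joint arm with a two-finger parallel gripper is mounted at the origin on a cart in front of the work surface, level with it; the furniture and walls round the work are solid. World frame = base frame: x ahead of the robot, y to its left, z up, the work surface at z = 0. Lengths are in m, angles in degrees, forces in N, time in s.
With the tool pointing down it reaches from about 0.375 to 0.9 m from the base axis. Payload 3.1 kg.
Tool frame: the origin (TCP) lies at the very end of the fingers, on their centre line; the grasp point (between the pads) lies 19 mm behind it (bot.tcp_to_grasp is the distance from the TCP to the grasp point, in m); z points along the fingers, y is the line along which they close (so a half turn about z gives the same grasp; the last joint's range is limited). The gripper opens to 87 mm and grips with 3 to 60 N. Pads are 19 mm wide; open, the fingers measure 117 mm over their backs; the gripper's body (75 mm by 190 mm) begins 51 mm behind the grasp point.
Start: joints at [54.23, 30.224, 82.088, -0, 67.689, -10.227], TCP at [0.269, 0.564, 0.223] pointing down, gripper open.
Joint ranges: [-176.69, 176.69], [-43.24, 126.21], [12.49, 139.97], [-82, 262], [0, 151.66], [-163.58, 163.58]. Speed limits (degrees/s): [159.86, 159.86, 180, 180, 180, 180].

## Interface

Orientations are given as a 3x3 rotation matrix whose columns are the frame's x, y, z axes.
In Python, from rig import telemetry, capture, camera_info, job, bot gives the robot as it stands. The module is installed in compiled form; this text tells all that it offers.
- The arm moves only by the tool carry_out, never from a script. Its argument "deltas" is a list that holds one entry, the list of rows, each a list of 7 numbers: the shift along the tool's x, y, z scaled (see below), then the turn, a rotation vector about the tool's x, y, z scaled (see below), then the closure, from -1 (fully open) to 1 (shut). In form: [[[dx, dy, dz, ax, ay, az, claw], ...]]. A call has exactly 10 rows; each row is the pose to reach, as a shift and turn from the pose commanded when the call began, along the tool's axes at that moment, turning the shorter way round; what a row does not reach only later rows make up. The controller multiplies each number of a shift by 15 cm and each number of a turn by 360 degrees. A row lasts 1/12 s, in which the tool goes at most 41.7 mm and 7.16 degrees, less where a joint would pass 70% of its speed; a pose out of reach is approached as far as the arm can. A call with a number of a shift or a turn outside -1 to 1 is refused whole. A call with a gripper value outside its range is refused whole. The fingers move at their own pace and stop on an object; the grip force is fixed at half the most. Time passes only in rows, so rows that repeat a pose let the fingers close, or fill a call up. It gives the time, the measured TCP pose, the force, the opening and the grip force at its end, in the units of the state.
- telemetry.read_state(): the state, without advancing time (a new reading comes with each control period).
- capture(name): name is "scene" or "top" or "wrist"; returns the picture (420x560x3 uint8, red, green, blue); there is no depth.
- camera_info(name): a dict with "mtx" (3x3 intrinsics, pixels), "cam_to_world" (4x4, takes a point from camera to world coordinates); the wrist camera has in their place "T_tool_cam" (4x4, takes a point from camera to tool coordinates, whose origin is the TCP and whose axes are the flange's). Camera axes: x right, y down, z forward; pixel columns grow to the right and rows downward; lengths in m; the calibration is good to about 2 mm. A picture is of the moment at which its call begins: read the wrist's pose just before it. camera_info takes no time and is no camera call.
- job.hand_in(): hands the job in; it is judged then, once.
The state is a dict: "time_s": time; "joint_positions": joint angles; "qvel": joint speeds; "tau": joint torques, N m; "position": TCP position; "tcp_rot": TCP orientation; "force": force on the tool from outside, world axes, zero at the start; "moment": the same for the moment, N m; "opening": opening from 0.0 (shut) to 1.0 (fully open); "grasp_force": force on a finger pad.
Only numpy, scipy, OpenCV 4.12 (cv2) and the standard library are available. Lean on these libraries where they do the work, as an engineer would, in place of code of your own. Each camera call takes 0.05 s, during which the arm holds its last target. There are 200 camera calls.

## Task

Take the small dropper bottle off the dial gauge's plate and stand it upright on the bench, then slide the drilled aluminium block over the plate, without lifting it off, until it sits fully home against both the side rail and the end stop, under the gauge's foot. Press the gauge's carriage down until the sprung foot bears on the block and the dial's pointer, which hangs straight down at rest, has come about half a turn round to straight up; never drive the foot to the end of its travel, and let go so that the gauge holds itself there. Leave the other things on the plate and bench as they are.

Things in the scene. Friction and masses are not known exactly. Their poses are not given: they have to be found in the camera images.
- gauge: dial gauge, fixed: grey plate 315 x 205 mm (x -180 to 135, y -150 to 55 from this origin), top 30 mm above the bench; column 22 dia at x 100, its top at z 188. Origin on the bench straight below the sprung foot; x points to the column (away from the robot at yaw 0), z up
- fence_corner (a point): inner corner, on the plate's top, of two steel strips 10 mm high: the side rail (12 thick) runs from here 190 mm along gauge -x, its face towards -y; the end stop (10 thick) runs 42 mm along gauge -y, its face towards -x. Home: the block's long left side on the rail and its far end on the stop
- block_home (a point): point on the plate's top where the centre of the block's underside lies when it is home (gauge x -15, y 0, z 30 mm); axes as the gauge's, the block's x along this x
- carriage: slides up and down the column; origin: middle of the top of its round press pad (34 dia, 10 high), 32 mm behind the foot's axis; at z 200 over the gauge's origin when fully up, can go down 56 mm. A drag holds it where it is left; a push of some 6 N moves it down. Its front carries the dial (42 dia, always below the pad's top) with the sprung foot (10 dia) beneath
- pad (a point): same point as the carriage's origin. The dial is clamped in a slot, so the foot's tip hangs 96 to 108 mm below this point, not known closer. The foot springs up into the dial by at most 10 mm: 2 N at first touch, 1 N more per mm (7 N at 5 mm), on top of the carriage's drag; the pointer turns once round in these 10 mm
- tube_block: aluminium block 110 x 40 x 28 mm (x, y, z) with eight blind holes in its top and a plain land where the foot comes down, 0.28 kg, lying on the plate; origin: centre of its underside; x along its length
- dye_bottle: small amber dropper bottle with a black cap, 34 dia x 62 mm (body up to 52, cap 24 dia above), upright on the plate in the block's way; origin: centre of its underside
- vial: small capped vial, 21 dia x 45 mm, standing on the plate at the right of the column; to be left alone; origin: centre of its underside
- water_bottle: white bottle, 48 dia x 105 mm, on the bench at the right; to be left alone; origin: centre of its underside
- petri_dish: lidded petri dish, 94 dia x 16 mm, on the bench at the left; to be left alone; origin: centre of its underside
Not all that is in view belongs to the job. Of the things shaped like the tube_block, the aluminium one is meant.

How it is judged (in metres and radians):
On the way, in this order (a step that is already met when the one before it is completed fails the run):
1. the dropper bottle stands upright on the bench, off the gauge's plate, let go (height (world z) of dye_bottle below 0.005 m and angle between dye_bottle's own z axis and vertical below 0.1 rad and contact force between the fingers and dye_bottle below 0.1 N), for 0.2 s.
2. the block lies home against the rail and the stop (x of tube_block in the frame of gauge between -0.019 and -0.011 m and y of tube_block in the frame of gauge between -0.004 and 0.004 m and angle between the x axis of tube_block and the x axis of gauge, either way round below 0.06 rad and z of tube_block in the frame of gauge below 0.033 m), for 0.2 s.
At the end, for the whole second after the job is handed in: the block is home (centre within 4 mm of its place along x and along y, within 0.06 rad of the rail, flat on the plate); the foot bears on it with 4 to 10 N, which is 2 to 8 mm of its travel (pointer between about a fifth and four fifths of a turn); the bottle stands upright at rest on the bench (all of step 2 and contact force between carriage and tube_block between 4 and 10 N and height (world z) of dye_bottle below 0.005 m and angle between dye_bottle's own z axis and vertical below 0.1 rad and linear speed of dye_bottle below 0.02 m/s); the robot touches nothing.
It fails at once if the foot driven hard onto its end stop (over 16 N on the block) (contact force between carriage and tube_block above 16 N).
It fails at once if the block lifted off the plate (z of tube_block in the frame of gauge above 0.042 m).
It fails at once if the dropper bottle tipped over (angle between dye_bottle's own z axis and vertical above 0.6 rad).
It fails at once if the vial, the white bottle or the petri dish disturbed (moved over 25 mm or tipped) (distance of any of vial, water_bottle, petri_dish from where it was at the start of the episode above 0.025 m or angle between any of vial, water_bottle's own z axis and vertical above 0.5 rad).
It also fails if it takes over 67 s, if anything falls off the work surface, if the arm or the gripper's body presses on something with over 40 N, if the wrist force passes 120 N, or if a joint passes its speed limit or range.

## Working session

There is one attempt and no reset: what is moved stays moved. The work goes in short steps, Python scripts to look and compute and a tool call to move; the robot and the scene stay as the last step left them, time stands still between calls to the robot, and variables do not carry over. Pictures are saved under pics/ and viewed, at most 10 in all, crops included, and the job is handed in when it is done.

Besides the shell and the picture viewer there is one more tool, called as name(argument=value, ...) on one line, values as JSON. carry_out: Moves the arm, as the interface text tells. Its arguments: {"type":"object","properties":{"deltas":{"type":"array","items":{"type":"array","items":{"type":"array","items":{"type":"number"}}}}},"required":["deltas"]}

```bash
mkdir -p pics; python3 - <<'E'
from rig import *
import cv2,numpy as np
np.set_printoptions(precision=4,suppress=True)
s=telemetry.read_state();print(s)
for n in("scene","top"):
    im=capture(n);np.save(f"pics/{n}0.npy",im);cv2.imwrite(f"pics/{n}0.png",im[...,::-1])
for n in("scene","top","wrist"):print(n,camera_info(n))
E
```

```text
{'time_s': 0.0, 'joint_positions': array([ 54.2307,  30.2772,  82.1562,  -0.0012,  67.6894, -10.2259]), 'qvel': array([ 0.1255,  0.0035,  0.0967,  0.0158,  0.0553, -0.072 ]), 'tau': array([  0.0003, -44.0037, -17.6591,   0.0633,   0.0582,  -0.0002]), 'position': array([0.269 , 0.5633, 0.2216]), 'tcp_rot': array([[-0.9023,  0.4312, -0.0012],
       [ 0.4312,  0.9023, -0.0017],
       [ 0.0004, -0.0021, -1.    ]]), 'force': array([0.2177, 0.9805, 0.5572]), 'moment': array([ 0.0252,  0.0015, -0.0269]), 'grasp_force': 0.0, 'opening': 1.0045538394710627}
scene {'mtx': array([[441.6479,   0.    , 273.7047],
       [  0.    , 441.6479, 210.4291],
       [  0.    ,   0.    ,   1.    ]]), 'cam_to_world': array([[ 0.8259, -0.3786,  0.4178,  0.0205],
       [-0.5638, -0.556 ,  0.6107, -0.8403],
       [ 0.0011, -0.7399, -0.6727,  1.0568],
       [ 0.    ,  0.    ,  0.    ,  1.    ]])}
top {'mtx': array([[430.5499,   0.    , 283.8502],
       [  0.    , 430.5499, 213.1787],
       [  0.    ,   0.    ,   1.    ]]), 'cam_to_world': array([[ 0.0239, -0.9863,  0.163 ,  0.414 ],
       [-0.9997, -0.0252, -0.0061,  0.0214],
       [ 0.0101, -0.1628, -0.9866,  1.4278],
       [ 0.    ,  0.    ,  0.    ,  1.    ]])}
wrist {'mtx': array([[315.0284,   0.    , 273.1153],
       [  0.    , 315.0284, 207.0952],
       [  0.    ,   0.    ,   1.    ]]), 'T_tool_cam': array([[ 0.0007, -0.9611, -0.2762,  0.0759],
       [ 1.    ,  0.0006,  0.0005, -0.0003],
       [-0.0003, -0.2762,  0.9611, -0.1624],
       [ 0.    ,  0.    ,  0.    ,  1.    ]])}
```

View pics/scene0.png

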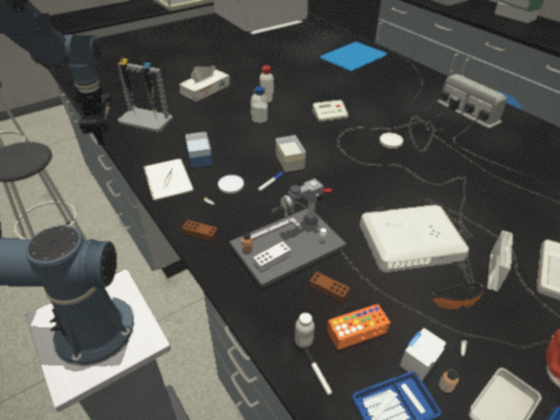

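View pics/top0.png

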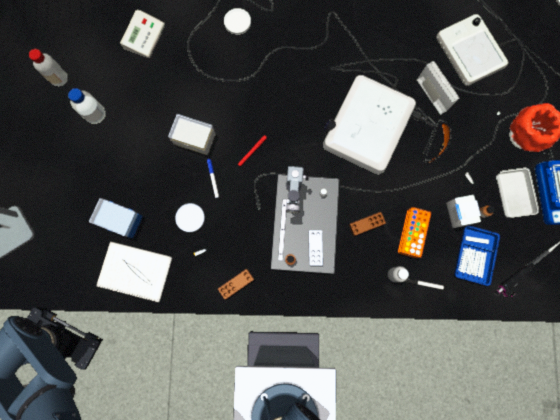

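The top view shows the plate at about (305,225), with the aluminium block at (315,247) and the amber bottle at (291,260). Lookalikes by pixel in the top view:
- **Blocks:** aluminium (315,247) is the one I want. The brown ones at (236,284) and (367,223) are decoys.
- **Bottles:** amber on the plate (291,260) is the one I want. The amber one on the bench at (488,211) is a decoy, and the white bottle is at (398,274).

I'll check the choice in one close crop.

```bash
cat > h.py <<'E'
import numpy as np,cv2
from rig import *
np.set_printoptions(precision=4,suppress=True)
def ray(cam,uv,T=None):
    i=camera_info(cam);T=i["cam_to_world"] if T is None else T
    d=T[:3,:3]@np.linalg.solve(i["mtx"],[uv[0],uv[1],1.]);return T[:3,3],d
def onz(cam,uv,z,T=None):
    o,d=ray(cam,uv,T);return o+d*(z-o[2])/d[2]
def proj(cam,p,T=None):
    i=camera_info(cam);T=i["cam_to_world"] if T is None else T
    q=i["mtx"]@(T[:3,:3].T@(np.asarray(p)-T[:3,3]));return q[:2]/q[2]
def wristT(s):
    T=np.eye(4);T[:3,:3]=s["tcp_rot"];T[:3,3]=s["position"];return T@camera_info("wrist")["T_tool_cam"]
E
python3 - <<'E'
from h import *
t=np.load("pics/top0.npy");s=np.load("pics/scene0.npy")
a=cv2.resize(t[160:285,260:350],None,fx=4.4,fy=4.4,interpolation=2)
b=cv2.resize(s[170:290,225:350],None,fx=3.2,fy=3.2,interpolation=2)
c=np.zeros((550,800,3),np.uint8);c[:a.shape[0],:a.shape[1]]=a;c[:b.shape[0],400:400+b.shape[1]]=b
cv2.imwrite("pics/crop1.png",c[...,::-1])
E
```

```text
(no output)
```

View pics/crop1.png

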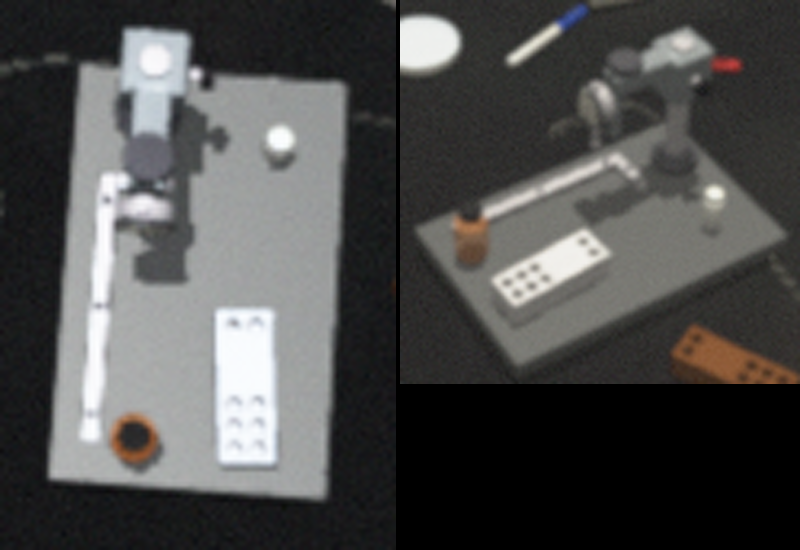

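The crop confirms the choice: the aluminium block with white top lies on the plate and the amber bottle stands by the near end of the rail. The vial is at crop (280,140) and the column's top at (155,60). Next I measure positions.

```bash
python3 - <<'E'
from h import *
f=lambda x,y:((x+.5)/4.4-.5+260,(y+.5)/4.4-.5+160)
P=np.array([onz("top",f(*c),.03) for c in[(80,65),(348,82),(327,498),(48,480)]])
print(P, [np.linalg.norm(P[i]-P[i-1]) for i in range(4)])
G=np.array([[135,55],[135,-150],[-180,-150],[-180,55]])/1e3
# rigid fit
gc,pc=G.mean(0),P[:,:2].mean(0);H=(G-gc).T@(P[:,:2]-pc);yaw=np.arctan2(H[0,1]-H[1,0],H[0,0]+H[1,1])
R=np.array([[np.cos(yaw),-np.sin(yaw)],[np.sin(yaw),np.cos(yaw)]]);t=pc-R@gc
print("yaw",np.degrees(yaw),"origin",t,"resid",P[:,:2]-(G@R.T+t))
loc=lambda p:(p[:2]-t)@R
B=np.array([onz("top",f(*c),.058) for c in[(215,309),(275,310),(277,465),(218,464)]])
print("block",B[:,:2].mean(0),loc(B.mean(0)),[loc(b) for b in B])
for n,c,z in(("bottlecap",(134,434),.092),("vialcap",(281,140),.075),("pad",(147,150),.2),("corner",(124,187),.04),("railend",(90,440),.04)):
    p=onz("top",f(*c),z);print(n,p,loc(p))
for n,uv,z in(("petri",(190,217),.016),("white",(398,274),.105),("brownL",(236,284),.028),("brownR",(367,223),.028),("paper",(135,271),0),("smallitem",(200,252),0)):print(n,onz("top",uv,z))
# scene check of bottle cap
d=lambda x,y:((x-400+.5)/3.2-.5+225,(y+.5)/3.2-.5+170)
print("scene cap",onz("scene",d(472,210),.092),"vial",onz("scene",d(714,191),.075))
E
```

```text
[[ 0.7757  0.0361  0.03  ]
 [ 0.7678 -0.1676  0.03  ]
 [ 0.4545 -0.1532  0.03  ]
 [ 0.4626  0.0513  0.03  ]] [np.float64(0.3134296039340293), np.float64(0.20381917685632284), np.float64(0.31363182743235185), np.float64(0.2046515057260344)]
yaw -2.571255065422988 origin [ 0.6397 -0.0119] resid [[-0.0014 -0.0009]
 [-0.0001  0.0002]
 [ 0.0013  0.0005]
 [ 0.0002  0.0002]]
block [ 0.5323 -0.0908] [-0.1038 -0.0836] [array([-0.049 , -0.0577]), array([-0.0467, -0.1014]), array([-0.1587, -0.1089]), array([-0.1609, -0.0665])]
bottlecap [ 0.494  -0.0095  0.092 ] [-0.1457 -0.0041]
vialcap [ 0.7116 -0.1126  0.075 ] [ 0.0763 -0.0974]
pad [ 0.675  -0.0116  0.2   ] [0.0352 0.0019]
corner [0.6804 0.0007 0.04  ] [0.04   0.0144]
railend [0.4919 0.0213 0.04  ] [-0.1491  0.0266]
petri [0.6265 0.323  0.016 ]
white [ 0.4534 -0.3395  0.105 ]
brownL [0.4114 0.1605 0.028 ]
brownR [ 0.6195 -0.2615  0.028 ]
paper [0.4454 0.4956 0.    ]
smallitem [0.5128 0.2865 0.    ]
scene cap [ 0.489 -0.012  0.092] vial [ 0.7084 -0.1095  0.075 ]
```

```bash
cat >> h.py <<'E'
import json,os
from scipy.spatial.transform import Rotation as Ro
def down(yaw):  # tool x along -gauge x, yaw = heading of gauge-like x axis in deg
    c,s=np.cos(np.radians(yaw)),np.sin(np.radians(yaw));return np.array([[-c,-s,0],[-s,c,0],[0,0,-1.]])
def cmd():
    d=json.load(open("cmd.json"));return np.array(d["p"]),np.array(d["R"])
def save(p,R):json.dump(dict(p=np.asarray(p).tolist(),R=np.asarray(R).tolist()),open("cmd.json","w"))
def upd(*v):
    p,R=cmd();v=np.array(v);save(p+R@v[:3]*.15,R@Ro.from_rotvec(v[3:6]*2*np.pi).as_matrix())
def to(p,R):
    p0,R0=cmd();print("delta",np.r_[R0.T@(np.asarray(p)-p0)/.15,Ro.from_matrix(R0.T@R).as_rotvec()/2/np.pi].round(4))
t0=np.array([.6397,-.0119]);YAW=-2.57
def g2w(x,y,z):
    c,s=np.cos(np.radians(YAW)),np.sin(np.radians(YAW));return np.array([t0[0]+c*x-s*y,t0[1]+s*x+c*y,z])
E
python3 - <<'E'
from h import *
save([.269,.564,.223],down(154.46-180))
to([.493,-.01,.25],down(YAW))
E
```

```text
delta [-2.9972 -2.8089 -0.18    0.      0.     -0.0638]
```

carry_out(deltas=[[[-0.25,-0.25,-0.09,0,0,0,-1],[-0.5,-0.5,-0.18,0,0,0,-1],[-0.75,-0.75,-0.18,0,0,0,-1],[-1,-1,-0.18,0,0,0,-1],[-1,-1,-0.18,0,0,0,-1],[-1,-1,-0.18,0,0,0,-1],[-1,-1,-0.18,0,0,0,-1],[-1,-1,-0.18,0,0,0,-1],[-1,-1,-0.18,0,0,0,-1],[-1,-1,-0.18,0,0,0,-1]]])

```text
time_s: 0.93
position: [0.3397, 0.3652, 0.2494]
tcp_rot: [[-0.903, 0.429, -0.0], [0.429, 0.903, 0.0], [0.0, 0.0, -1.0]]
force: [-0.4, 0.5, 0.1]
opening: 0.999
grasp_force: 0.0
```

carry_out(deltas=[[[-0.25,-0.25,0,0,0,0,-1],[-0.5,-0.5,0,0,0,0,-1],[-0.75,-0.75,0,0,0,0,-1],[-1,-1,0,0,0,0,-1],[-1,-1,0,0,0,0,-1],[-1,-1,0,0,0,0,-1],[-1,-1,0,0,0,0,-1],[-1,-1,0,0,0,0,-1],[-1,-1,0,0,0,0,-1],[-1,-1,0,0,0,0,-1]]])

```text
time_s: 1.77
position: [0.41, 0.1656, 0.2494]
tcp_rot: [[-0.904, 0.428, -0.001], [0.428, 0.904, 0.0], [0.001, 0.0, -1.0]]
force: [-0.4, 1.1, 0.3]
opening: 1.003
grasp_force: 0.0
```

carry_out(deltas=[[[-0.25,-0.2,0,0,0,-0.016,-0.4],[-0.5,-0.4,0,0,0,-0.032,-0.4],[-0.75,-0.6,0,0,0,-0.048,-0.4],[-1,-0.81,0,0,0,-0.0638,-0.4],[-1,-0.81,0,0,0,-0.0638,-0.4],[-1,-0.81,0,0,0,-0.0638,-0.4],[-1,-0.81,0,0,0,-0.0638,-0.4],[-1,-0.81,0,0,0,-0.0638,-0.4],[-1,-0.81,0,0,0,-0.0638,-0.4],[-1,-0.81,0,0,0,-0.0638,-0.4]]])

```text
time_s: 2.6
position: [0.4929, -0.0086, 0.2495]
tcp_rot: [[-0.999, 0.042, -0.001], [0.042, 0.999, 0.0], [0.001, 0.0, -1.0]]
force: [-0.5, 0.2, 0.3]
opening: 0.701
grasp_force: 0.0
```

```bash
python3 - <<'E'
from h import *
upd(-1,-1,-.18,0,0,0);upd(-1,-1,0,0,0,0);upd(-1,-.81,0,0,0,-.0638)
print(cmd());s=telemetry.read_state();print(s)
im=capture("wrist");np.save("pics/w1.npy",im);np.save("pics/w1T.npy",wristT(s));cv2.imwrite("pics/w1.png",cv2.resize(im,(784,588))[...,::-1])
E
```

```text
(array([ 0.4933, -0.0103,  0.25  ]), array([[-0.999 ,  0.0449,  0.    ],
       [ 0.0449,  0.999 ,  0.    ],
       [ 0.    ,  0.    , -1.    ]]))
{'time_s': 2.6, 'joint_positions': array([ -14.0245,   18.0517,   98.7141,    0.0135,   63.2805, -101.603 ]), 'qvel': array([-0.3247, -0.0418, -0.2131, -0.136 , -0.1639, -0.1866]), 'tau': array([ -0.1756, -32.557 , -16.5589,  -0.0519,   0.0666,   0.0026]), 'position': array([ 0.4929, -0.0086,  0.2495]), 'tcp_rot': array([[-0.9991,  0.0424, -0.0007],
       [ 0.0424,  0.9991,  0.0004],
       [ 0.0008,  0.0004, -1.    ]]), 'force': array([-0.5143,  0.1636,  0.3187]), 'moment': array([ 0.0477, -0.0214,  0.0048]), 'grasp_force': 0.0, 'opening': 0.7011451803964941}
```

View pics/w1.png

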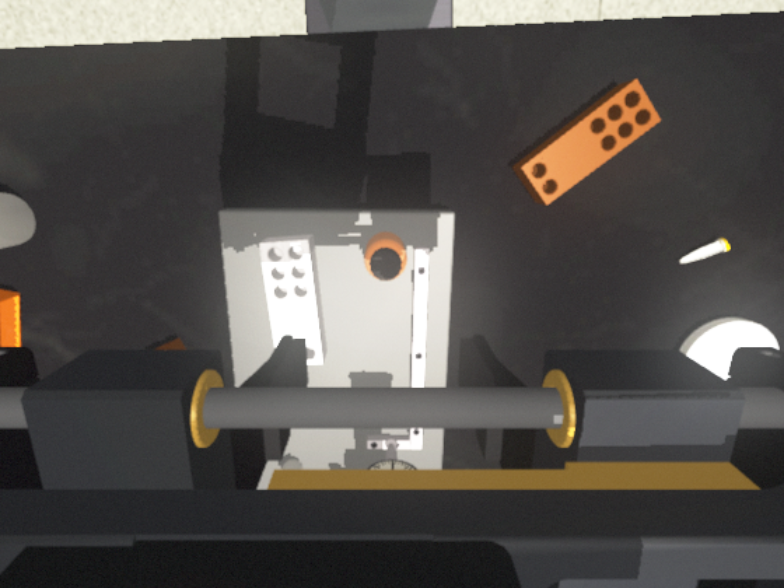

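The wrist view (image up points towards the robot) shows the bottle cap at (386,263), the block's corners at (260,242), (312,236) and (325,363), and the rail's face running (413,250) to (411,430). All three are in clear view. I compute positions from these.

```bash
python3 - <<'E'
from h import *
T=np.load("pics/w1T.npy");f=lambda x,y:((x+.5)/1.4-.5,(y+.5)/1.4-.5)
c,s=np.cos(np.radians(YAW)),np.sin(np.radians(YAW));R=np.array([[c,-s],[s,c]])
for n,uv,z in(("cap",(386,263),.092),("b1 nearR",(260,242),.058),("b2 nearL",(312,236),.058),("b3 farL",(325,363),.058),("rail1",(413,250),.04),("rail2",(411,430),.04),("corner",(411,441),.04),("plateNR",(220,210),.03),("plateNL",(454,212),.03)):
    p=onz("wrist",f(*uv),z,T);print(n,p,(p[:2]-t0)@R)
for z in(.05,.047):to([.493,-.01,z],down(YAW))
E
```

```text
cap [ 0.4879 -0.0058  0.092 ] [-0.1519 -0.0007]
b1 nearR [ 0.4738 -0.107   0.058 ] [-0.1615 -0.1025]
b2 nearL [ 0.4707 -0.0646  0.058 ] [-0.1665 -0.0602]
b3 farL [ 0.5827 -0.0628  0.058 ] [-0.0547 -0.0534]
rail1 [0.489  0.0177 0.04  ] [-0.1519  0.0228]
rail2 [0.6651 0.0118 0.04  ] [0.0243 0.0248]
corner [0.6773 0.0115 0.04  ] [0.0365 0.025 ]
plateNR [ 0.4493 -0.1459  0.03  ] [-0.1842 -0.1424]
plateNL [0.4594 0.0542 0.03  ] [-0.1831  0.058 ]
delta [ 0.0021  0.0021  1.3333  0.      0.     -0.    ]
delta [ 0.0021  0.0021  1.3533  0.      0.     -0.    ]
```

carry_out(deltas=[[[0.02,0.015,0.2,0,0,0,-0.4],[0.02,0.015,0.4,0,0,0,-0.4],[0.02,0.015,0.6,0,0,0,-0.4],[0.02,0.015,0.75,0,0,0,-0.4],[0.02,0.015,0.85,0,0,0,-0.4],[0.02,0.015,0.9,0,0,0,-0.4],[0.02,0.015,0.9,0,0,0,-0.4],[0.02,0.015,0.9,0,0,0,-0.4],[0.02,0.015,0.9,0,0,0,-0.4],[0.02,0.015,0.9,0,0,0,-0.4]]])

```text
time_s: 3.48
position: [0.4918, -0.0081, 0.1158]
tcp_rot: [[-0.999, 0.045, 0.003], [0.045, 0.999, -0.001], [-0.003, -0.001, -1.0]]
force: [-0.4, 0.0, 1.2]
opening: 0.698
grasp_force: 0.0
```

carry_out(deltas=[[[0,0,0.1,0,0,0,-0.4],[0,0,0.2,0,0,0,-0.4],[0,0,0.3,0,0,0,-0.4],[0,0,0.4,0,0,0,-0.4],[0,0,0.45,0,0,0,-0.4],[0,0,0.45,0,0,0,-0.4],[0,0,0.45,0,0,0,-0.1],[0,0,0.45,0,0,0,0.05],[0,0,0.45,0,0,0,0.15],[0,0,0.45,0,0,0,0.3]]])

```text
time_s: 4.32
position: [0.4914, -0.0082, 0.0479]
tcp_rot: [[-0.999, 0.045, 0.002], [0.045, 0.999, -0.0], [-0.002, -0.0, -1.0]]
force: [1.3, 0.0, 0.1]
opening: 0.478
grasp_force: 0.0
```

carry_out(deltas=[[[0,0,0,0,0,0,0.5],[0,0,0,0,0,0,1],[0,0,0,0,0,0,1],[0,0,0,0,0,0,1],[0,0,0,0,0,0,1],[0,0,0,0,0,0,1],[0,0,0,0,0,0,1],[0,0,0,0,0,0,1],[0,0,0,0,0,0,1],[0,0,0,0,0,0,1]]])

```text
time_s: 5.15
position: [0.4911, -0.008, 0.0475]
tcp_rot: [[-0.999, 0.045, 0.001], [0.045, 0.999, -0.0], [-0.001, -0.0, -1.0]]
force: [-0.2, 0.8, 5.2]
opening: 0.375
grasp_force: 30.0
```

```bash
python3 - <<'E'
from h import *
upd(.02,.015,.9,0,0,0);upd(0,0,.45,0,0,0)
print(cmd()[0]);p=cmd()[0];to(p+[0,0,.06],down(YAW));to([.53,.15,.12],down(YAW))
E
```

```text
[ 0.4904 -0.0079  0.0475]
delta [ 0.   0.  -0.4  0.   0.  -0. ]
delta [-0.2164  1.0637 -0.4833  0.      0.     -0.    ]
```

carry_out(deltas=[[[0,0,-0.1,0,0,0,1],[0,0,-0.2,0,0,0,1],[0,0,-0.35,0,0,0,1],[0,0,-0.45,0,0,0,1],[-0.05,0.2,-0.48,0,0,0,1],[-0.1,0.4,-0.48,0,0,0,1],[-0.15,0.6,-0.48,0,0,0,1],[-0.2,0.8,-0.48,0,0,0,1],[-0.22,1,-0.48,0,0,0,1],[-0.22,1,-0.48,0,0,0,1]]])

```text
time_s: 5.98
position: [0.5312, 0.1448, 0.1189]
tcp_rot: [[-0.999, 0.041, 0.002], [0.041, 0.999, 0.002], [-0.001, 0.002, -1.0]]
force: [-0.4, -0.1, -0.7]
opening: 0.37
grasp_force: 30.0
```

carry_out(deltas=[[[0,0.05,0,0,0,0,1],[0,0.07,0.1,0,0,0,1],[0,0.07,0.2,0,0,0,1],[0,0.07,0.3,0,0,0,1],[0,0.07,0.4,0,0,0,1],[0,0.07,0.5,0,0,0,1],[0,0.07,0.58,0,0,0,1],[0,0.07,0.64,0,0,0,1],[0,0.07,0.67,0,0,0,1],[0,0.07,0.675,0,0,0,1]]])

```text
time_s: 6.82
position: [0.5307, 0.1504, 0.0176]
tcp_rot: [[-0.999, 0.045, -0.001], [0.045, 0.999, -0.0], [0.001, -0.0, -1.0]]
force: [1.2, 0.2, -0.1]
opening: 0.374
grasp_force: 30.0
```

carry_out(deltas=[[[0,0,0.005,0,0,0,1],[0,0,0.008,0,0,0,1],[0,0,0.008,0,0,0,0.3],[0,0,0.008,0,0,0,0.2],[0,0,0.008,0,0,0,0.1],[0,0,0.008,0,0,0,0],[0,0,0.008,0,0,0,-0.2],[0,0,0.008,0,0,0,-0.5],[0,0,0.008,0,0,0,-0.5],[0,0,0.008,0,0,0,-0.5]]])

```text
time_s: 7.65
position: [0.531, 0.1508, 0.0165]
tcp_rot: [[-0.999, 0.045, -0.0], [0.045, 0.999, 0.0], [0.0, 0.0, -1.0]]
force: [0.1, 0.4, -0.2]
opening: 0.7
grasp_force: 0.0
```

carry_out(deltas=[[[0,0,-0.1,0,0,0,-0.5],[0,0,-0.2,0,0,0,-0.5],[0,0,-0.3,0,0,0,-0.5],[0,0,-0.45,0,0,0,-0.5],[0,0,-0.6,0,0,0,-0.5],[0,0,-0.75,0,0,0,-0.5],[0,0,-0.9,0,0,0,-0.5],[0,0,-0.9,0,0,0,-0.5],[0,0,-0.9,0,0,0,-0.5],[0,0,-0.9,0,0,0,-0.5]]])

```text
time_s: 8.48
position: [0.5303, 0.1508, 0.151]
tcp_rot: [[-0.999, 0.045, -0.001], [0.045, 0.999, -0.0], [0.001, -0.0, -1.0]]
force: [-0.2, -0.0, -0.2]
opening: 0.751
grasp_force: 0.0
```

```bash
python3 - <<'E'
from h import *
upd(-.22,1,-.48,0,0,0);upd(0,.07,.675,0,0,0);upd(0,0,.008,0,0,0);upd(0,0,-.9,0,0,0)
print(cmd()[0],telemetry.read_state()["position"])
im=capture("top");np.save("pics/top1.npy",im)
sc=capture("scene");np.save("pics/scene1.npy",sc)
print("expected bottle cap px top/scene",proj("top",[.5307,.1504,.062]),proj("scene",[.5307,.1504,.062]))
hsv=cv2.cvtColor(sc,cv2.COLOR_RGB2HSV);m=cv2.inRange(hsv,(3,90,60),(20,255,255))
n,_,st,ce=cv2.connectedComponentsWithStats(m)
for a,b in zip(st,ce):
    if 20<a[4]<5000:print(a,b)
to([.530,-.088,.10],down(1.2))
E
```

```text
[0.5306 0.1509 0.152 ] [0.5303 0.1508 0.151 ]
expected bottle cap px top/scene [239.7032 245.959 ] [232.6141 208.088 ]
[227 211  12  14 126] [232.8254 217.3016]
[182 220  35  20 475] [198.9537 229.4505]
[309 271  42  31 675] [329.2519 286.0874]
[432 294  50  16 389] [454.6658 302.2931]
[ 326  303   66   47 1653] [358.3569 326.5935]
[545 328  15  55 525] [553.7924 354.4133]
[443 371  15  15 109] [449.2936 379.1743]
delta [-0.0676 -1.5913  0.347   0.      0.     -0.0105]
```

The bottle's amber body in the scene view is at (233,217), 12x14 px, right below the expected cap pixel (233,208), so it stands upright. Next I go to the block.

carry_out(deltas=[[[-0.02,-0.2,0,0,0,0,-1],[-0.03,-0.4,0,0,0,-0.005,-1],[-0.04,-0.6,0,0,0,-0.01,-1],[-0.06,-0.8,0,0,0,-0.0105,-1],[-0.07,-1,0,0,0,-0.0105,-1],[-0.07,-1,0,0,0,-0.0105,-1],[-0.07,-1,0,0,0,-0.0105,-1],[-0.07,-1,0,0,0,-0.0105,-1],[-0.07,-1,0,0,0,-0.0105,-1],[-0.07,-1,0,0,0,-0.0105,-1]]])

```text
time_s: 9.42
position: [0.5343, 0.0017, 0.1512]
tcp_rot: [[-1.0, -0.023, -0.001], [-0.023, 1.0, 0.0], [0.001, 0.0, -1.0]]
force: [0.1, -0.4, 0.6]
opening: 1.004
grasp_force: 0.0
```

```bash
python3 - <<'E'
from h import *
upd(-.07,-1,0,0,0,-.0105)
to([.530,-.088,.037],down(1.2))
E
```

```text
delta [ 0.0413 -0.5899  0.767   0.      0.      0.    ]
```

carry_out(deltas=[[[0.02,-0.2,0,0,0,0,-1],[0.04,-0.4,0,0,0,0,-1],[0.04,-0.59,0,0,0,0,-1],[0.04,-0.59,0.15,0,0,0,-1],[0.04,-0.59,0.3,0,0,0,-1],[0.04,-0.59,0.45,0,0,0,-1],[0.04,-0.59,0.6,0,0,0,-1],[0.04,-0.59,0.7,0,0,0,-1],[0.04,-0.59,0.75,0,0,0,-1],[0.04,-0.59,0.765,0,0,0,-1]]])

```text
time_s: 10.25
position: [0.5299, -0.087, 0.0355]
tcp_rot: [[-1.0, -0.022, -0.003], [-0.022, 1.0, 0.001], [0.003, 0.001, -1.0]]
force: [-0.6, -0.3, -0.0]
opening: 0.995
grasp_force: 0.0
```

carry_out(deltas=[[[0,0,0,0,0,0,-0.5],[0,0,0,0,0,0,-0.2],[0,0,0,0,0,0,0],[0,0,0,0,0,0,0.1],[0,0,0,0,0,0,0.3],[0,0,0,0,0,0,1],[0,0,0,0,0,0,1],[0,0,0,0,0,0,1],[0,0,0,0,0,0,1],[0,0,0,0,0,0,1]]])

```text
time_s: 11.08
position: [0.5306, -0.0879, 0.037]
tcp_rot: [[-1.0, -0.021, 0.0], [-0.021, 1.0, 0.0], [-0.0, 0.0, -1.0]]
force: [-0.8, 1.3, 2.7]
opening: 0.453
grasp_force: 30.0
```

```bash
python3 - <<'E'
from h import *
upd(.04,-.59,.765,0,0,0)
p=cmd()[0];print(p)
c,s=np.cos(np.radians(YAW)),np.sin(np.radians(YAW));print("local",(p[:2]-[.638,-.010])@np.array([[c,-s],[s,c]]))
q=g2w(-.105,-.022,p[2])+[-.0017,.0019,0];to(q,down(YAW))
E
```

```text
[ 0.5302 -0.088   0.0373]
local [-0.1042 -0.0828]
delta [-0.0213  0.4046  0.      0.      0.      0.0105]
```

carry_out(deltas=[[[0,0.05,0,0,0,0.001,1],[0,0.1,0,0,0,0.003,1],[0,0.15,0,0,0,0.005,1],[-0.01,0.2,0,0,0,0.007,1],[-0.01,0.25,0,0,0,0.009,1],[-0.02,0.3,0,0,0,0.0105,1],[-0.02,0.35,0,0,0,0.0105,1],[-0.02,0.385,0,0,0,0.0105,1],[-0.02,0.4,0,0,0,0.0105,1],[-0.02,0.4,0,0,0,0.0105,1]]])

```text
time_s: 11.92
position: [0.5327, -0.0272, 0.037]
tcp_rot: [[-0.999, 0.045, 0.001], [0.045, 0.999, 0.0], [-0.001, 0.001, -1.0]]
force: [1.8, 2.2, 2.9]
opening: 0.456
grasp_force: 30.0
```

carry_out(deltas=[[[0,0,0,0,0,0,1],[0,0,0,0,0,0,-0.04],[0,0,0,0,0,0,-0.04],[0,0,0,0,0,0,-0.04],[0,0,-0.05,0,0,0,-0.04],[0,0,-0.1,0,0,0,-0.04],[0,0,-0.2,0,0,0,-0.04],[0,0,-0.3,0,0,0,-0.04],[0,0,-0.4,0,0,0,-0.04],[0,0,-0.4,0,0,0,-0.04]]])

```text
time_s: 12.75
position: [0.5343, -0.0286, 0.0999]
tcp_rot: [[-0.999, 0.045, 0.006], [0.045, 0.999, -0.002], [-0.006, -0.001, -1.0]]
force: [0.4, 0.2, 0.7]
opening: 0.521
grasp_force: 0.0
```

```bash
python3 - <<'E'
from h import *
upd(-.02,.4,0,0,0,.0105);upd(0,0,-.4,0,0,0)
p,R=cmd();print(p)
# side push start: block right side is 20mm to -y of p; closed half width ~15 -> offset 45mm
q=p+R@[0,-.047,0];q[2]=.040;to(q,R)
im=capture("top");np.save("pics/top2.npy",im)
cv2.imwrite("pics/top2.png",cv2.resize(im[160:285,260:350],None,fx=4.4,fy=4.4,interpolation=2)[...,::-1])
E
```

```text
[ 0.5319 -0.028   0.0973]
delta [ 0.     -0.3133  0.382   0.      0.      0.    ]
```

carry_out(deltas=[[[0,-0.1,0,0,0,0,0.3],[0,-0.2,0,0,0,0,1],[0,-0.3,0,0,0,0,1],[0,-0.37,0,0,0,0,1],[0,-0.37,0,0,0,0,1],[0,-0.37,0.1,0,0,0,1],[0,-0.37,0.2,0,0,0,1],[0,-0.37,0.3,0,0,0,1],[0,-0.37,0.37,0,0,0,1],[0,-0.37,0.385,0,0,0,1]]])

```text
time_s: 13.63
position: [0.5284, -0.0826, 0.0372]
tcp_rot: [[-0.999, 0.045, -0.004], [0.045, 0.999, 0.002], [0.004, 0.001, -1.0]]
force: [0.0, 0.3, -0.0]
opening: 0.006
grasp_force: 0.0
```

carry_out(deltas=[[[0,0.05,0,0,0,0,1],[0,0.1,0,0,0,0,1],[0,0.125,0,0,0,0,1],[0,0.15,0,0,0,0,1],[0,0.165,0,0,0,0,1],[0,0.18,0,0,0,0,1],[0,0.19,0,0,0,0,1],[0,0.2,0,0,0,0,1],[0,0.21,0,0,0,0,1],[0,0.21,0,0,0,0,1]]])

```text
time_s: 14.47
position: [0.5318, -0.0523, 0.0393]
tcp_rot: [[-0.999, 0.045, 0.001], [0.045, 0.999, -0.0], [-0.001, -0.0, -1.0]]
force: [-0.1, -2.1, 1.8]
opening: 0.004
grasp_force: 0.8
```

carry_out(deltas=[[[0,0.015,0,0,0,0,1],[0,0.03,0,0,0,0,1],[0,0.045,0,0,0,0,1],[0,0.06,0,0,0,0,1],[0,0.065,0,0,0,0,1],[0,0.07,0,0,0,0,1],[0,0.075,0,0,0,0,1],[0,0.08,0,0,0,0,1],[0,0.08,0,0,0,0,1],[0,0.08,0,0,0,0,1]]])

```text
time_s: 15.3
position: [0.5318, -0.0399, 0.039]
tcp_rot: [[-0.999, 0.045, -0.0], [0.045, 0.999, 0.0], [0.0, 0.0, -1.0]]
force: [0.1, -1.7, 0.2]
opening: 0.007
grasp_force: 0.7
```

carry_out(deltas=[[[0,0.005,0,0,0,0,1],[0,0.01,0,0,0,0,1],[0,0.015,0,0,0,0,1],[0,0.02,0,0,0,0,1],[0,0.025,0,0,0,0,1],[0,0.025,0,0,0,0,1],[0,0.025,0,0,0,0,1],[0,0.025,0,0,0,0,1],[0,0.025,0,0,0,0,1],[0,0.025,0,0,0,0,1]]])

```text
time_s: 16.13
position: [0.5318, -0.036, 0.039]
tcp_rot: [[-0.999, 0.045, -0.0], [0.045, 0.999, 0.0], [0.0, 0.0, -1.0]]
force: [-0.2, 0.1, 1.2]
opening: 0.004
grasp_force: 0.0
```

carry_out(deltas=[[[0,0.005,0,0,0,0,1],[0,0.01,0,0,0,0,1],[0,0.015,0,0,0,0,1],[0,0.02,0,0,0,0,1],[0,0.025,0,0,0,0,1],[0,0.025,0,0,0,0,1],[0,0.025,0,0,0,0,1],[0,0.025,0,0,0,0,1],[0,0.025,0,0,0,0,1],[0,0.025,0,0,0,0,1]]])

```text
time_s: 16.97
position: [0.5321, -0.0324, 0.0391]
tcp_rot: [[-0.999, 0.045, -0.0], [0.045, 0.999, 0.0], [0.0, 0.0, -1.0]]
force: [0.1, 0.4, -0.0]
opening: 0.008
grasp_force: 0.0
```

```bash
python3 - <<'E'
from h import *
for v in((0,-.37,.385),(0,.21,0),(0,.08,0),(0,.025,0),(0,.025,0)):upd(*v,0,0,0)
print(cmd()[0])
ims=[]
for n,(y,x) in(("top",(160,260)),("scene",(165,220))):
    im=capture(n);np.save(f"pics/{n}3.npy",im);ims.append(cv2.resize(im[y:y+130,x:x+90 if n=="top" else x+135],None,fx=3.4,fy=3.4,interpolation=2))
cv2.imwrite("pics/c3.png",np.hstack(ims)[...,::-1])
E
```

```text
[ 0.5317 -0.0325  0.0396]
```

View pics/c3.png

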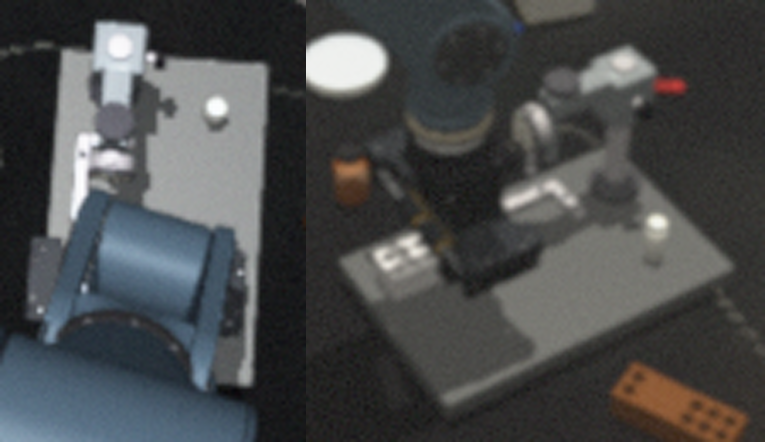

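The view shows the gripper hiding most of the block, and its near end is at crop (400,255), looking close to the rail line. I keep pushing in small steps until the force builds.

carry_out(deltas=[[[0,0.005,0,0,0,0,1],[0,0.01,0,0,0,0,1],[0,0.015,0,0,0,0,1],[0,0.02,0,0,0,0,1],[0,0.025,0,0,0,0,1],[0,0.025,0,0,0,0,1],[0,0.025,0,0,0,0,1],[0,0.025,0,0,0,0,1],[0,0.025,0,0,0,0,1],[0,0.025,0,0,0,0,1]]])

```text
time_s: 17.9
position: [0.5322, -0.032, 0.0394]
tcp_rot: [[-0.999, 0.043, -0.0], [0.043, 0.999, -0.004], [0.0, -0.004, -1.0]]
force: [-3.2, -12.7, 2.0]
opening: 0.006
grasp_force: 6.6
```

```bash
python3 - <<'E'
from h import *
upd(0,.025,0,0,0,0)
c,s=np.cos(np.radians(YAW)),np.sin(np.radians(YAW));R=np.array([[c,-s],[s,c]])
for n,uv in(("nearL",(372,255)),("nearR",(392,283)),("nearR2",(430,268))):
    p=onz("scene",((uv[0]-306+.5)/3.4-.5+220,(uv[1]+.5)/3.4-.5+165),.058);print(n,p,(p[:2]-t0)@R)
S=telemetry.read_state();print(S["force"],S["position"],cmd()[0])
E
```

```text
nearL [0.4745 0.0152 0.058 ] [-0.1663  0.0196]
nearR [ 0.4713 -0.0251  0.058 ] [-0.1676 -0.0208]
nearR2 [ 0.5098 -0.0288  0.058 ] [-0.129  -0.0227]
[ -3.2256 -12.6611   1.965 ] [ 0.5322 -0.032   0.0394] [ 0.5319 -0.0287  0.0396]
```

```bash
python3 - <<'E'
from h import *
upd(0,-.12,-.4,0,0,0);print(cmd()[0]);q=g2w(-.196,0,.0405);to(q,down(YAW))
E
```

```text
[ 0.5311 -0.0467  0.0995]
delta [ 0.5938  0.2642  0.3937  0.      0.     -0.    ]
```

carry_out(deltas=[[[0,-0.03,0,0,0,0,1],[0,-0.06,0,0,0,0,1],[0,-0.09,0,0,0,0,1],[0,-0.12,0,0,0,0,1],[0,-0.12,-0.1,0,0,0,1],[0,-0.12,-0.2,0,0,0,1],[0,-0.12,-0.3,0,0,0,1],[0,-0.12,-0.4,0,0,0,1],[0,-0.12,-0.4,0,0,0,1],[0,-0.12,-0.4,0,0,0,1]]])

```text
time_s: 18.73
position: [0.5321, -0.0469, 0.0996]
tcp_rot: [[-0.999, 0.045, 0.002], [0.045, 0.999, -0.0], [-0.002, -0.0, -1.0]]
force: [0.5, 0.2, 0.1]
opening: 0.006
grasp_force: 0.0
```

carry_out(deltas=[[[0.15,0.07,0,0,0,0,1],[0.3,0.14,0,0,0,0,1],[0.45,0.2,0,0,0,0,1],[0.6,0.26,0,0,0,0,1],[0.6,0.26,0,0,0,0,1],[0.6,0.26,0.1,0,0,0,1],[0.6,0.26,0.2,0,0,0,1],[0.6,0.26,0.3,0,0,0,1],[0.6,0.26,0.37,0,0,0,1],[0.6,0.26,0.39,0,0,0,1]]])

```text
time_s: 19.57
position: [0.4427, -0.0037, 0.0385]
tcp_rot: [[-0.999, 0.045, -0.003], [0.045, 0.999, 0.001], [0.003, 0.001, -1.0]]
force: [0.1, -0.1, 0.9]
opening: 0.007
grasp_force: 0.0
```

carry_out(deltas=[[[-0.05,0,0,0,0,0,1],[-0.1,0,0,0,0,0,1],[-0.14,0,0,0,0,0,1],[-0.18,0,0,0,0,0,1],[-0.22,0,0,0,0,0,1],[-0.26,0,0,0,0,0,1],[-0.3,0,0,0,0,0,1],[-0.34,0,0,0,0,0,1],[-0.38,0,0,0,0,0,1],[-0.4,0,0,0,0,0,1]]])

```text
time_s: 20.4
position: [0.505, -0.0066, 0.0407]
tcp_rot: [[-0.999, 0.045, 0.002], [0.045, 0.999, -0.0], [-0.002, -0.0, -1.0]]
force: [-2.1, -0.6, 1.4]
opening: 0.01
grasp_force: 1.1
```

carry_out(deltas=[[[-0.04,0,0,0,0,0,1],[-0.08,0,0,0,0,0,1],[-0.12,0,0,0,0,0,1],[-0.16,0,0,0,0,0,1],[-0.2,0,0,0,0,0,1],[-0.23,0,0,0,0,0,1],[-0.26,0,0,0,0,0,1],[-0.29,0,0,0,0,0,1],[-0.31,0,0,0,0,0,1],[-0.32,0,0,0,0,0,1]]])

```text
time_s: 21.23
position: [0.5521, -0.0088, 0.0406]
tcp_rot: [[-0.999, 0.045, 0.001], [0.045, 0.999, -0.0], [-0.001, -0.0, -1.0]]
force: [-1.5, 0.3, 0.1]
opening: 0.006
grasp_force: 0.9
```

carry_out(deltas=[[[-0.005,0,0,0,0,0,1],[-0.01,0,0,0,0,0,1],[-0.015,0,0,0,0,0,1],[-0.02,0,0,0,0,0,1],[-0.025,0,0,0,0,0,1],[-0.03,0,0,0,0,0,1],[-0.035,0,0,0,0,0,1],[-0.035,0,0,0,0,0,1],[-0.035,0,0,0,0,0,1],[-0.035,0,0,0,0,0,1]]])

```text
time_s: 22.07
position: [0.5552, -0.0088, 0.0406]
tcp_rot: [[-0.999, 0.045, -0.003], [0.045, 0.999, 0.0], [0.003, 0.0, -1.0]]
force: [-4.3, -0.7, 3.5]
opening: 0.009
grasp_force: 2.4
```

Force is building at x = 0.555. I push a little further to seat the block.

carry_out(deltas=[[[-0.005,0,0,0,0,0,1],[-0.01,0,0,0,0,0,1],[-0.015,0,0,0,0,0,1],[-0.02,0,0,0,0,0,1],[-0.02,0,0,0,0,0,1],[-0.02,0,0,0,0,0,1],[-0.02,0,0,0,0,0,1],[-0.02,0,0,0,0,0,1],[-0.02,0,0,0,0,0,1],[-0.02,0,0,0,0,0,1]]])

```text
time_s: 22.9
position: [0.5552, -0.0086, 0.0403]
tcp_rot: [[-0.999, 0.044, -0.009], [0.044, 0.999, 0.001], [0.009, 0.001, -1.0]]
force: [-10.0, -2.0, 5.4]
opening: 0.007
grasp_force: 4.6
```

```bash
python3 - <<'E'
from h import *
for v in((.6,.26,.39),(-.4,0,0),(-.32,0,0),(-.035,0,0),(-.02,0,0)):upd(*v,0,0,0)
print(cmd()[0],telemetry.read_state()["force"])
E
```

```text
[ 0.5591 -0.0089  0.0411] [-9.9966 -2.0398  5.4331]
```

The block stopped firmly at x = 0.555. I back off, rise and check with the cameras.

carry_out(deltas=[[[0.05,0,0,0,0,0,1],[0.1,0,0,0,0,0,1],[0.2,0,-0.1,0,0,0,1],[0.35,0,-0.25,0,0,0,1],[0.5,0,-0.4,0,0,0,1],[0.65,0,-0.6,0,0,0,1],[0.75,0,-0.8,0,0,0,1],[0.75,0,-1,0,0,0,1],[0.75,0,-1,0,0,0,1],[0.75,0,-1,0,0,0,1]]])

```text
time_s: 23.73
position: [0.4494, -0.0044, 0.1927]
tcp_rot: [[-0.999, 0.045, 0.008], [0.045, 0.999, -0.002], [-0.008, -0.001, -1.0]]
force: [-0.4, 0.3, -0.3]
opening: 0.005
grasp_force: 0.0
```

```bash
python3 - <<'E'
from h import *
upd(.75,0,-1,0,0,0)
S=telemetry.read_state();print(S["position"],cmd()[0])
w=capture("wrist");np.save("pics/w4.npy",w);np.save("pics/w4T.npy",wristT(S))
t=capture("top");np.save("pics/top4.npy",t);s=capture("scene");np.save("pics/scene4.npy",s)
a=cv2.resize(w[150:400,170:390],(484,550));b=cv2.resize(t[160:285,265:345],(316,494),interpolation=2)
b=np.vstack([b,np.zeros((56,316,3),np.uint8)])
cv2.imwrite("pics/c4.png",np.hstack([a,b])[...,::-1])
E
```

```text
[ 0.4494 -0.0044  0.1927] [ 0.4467 -0.0039  0.191 ]
```

View pics/c4.png

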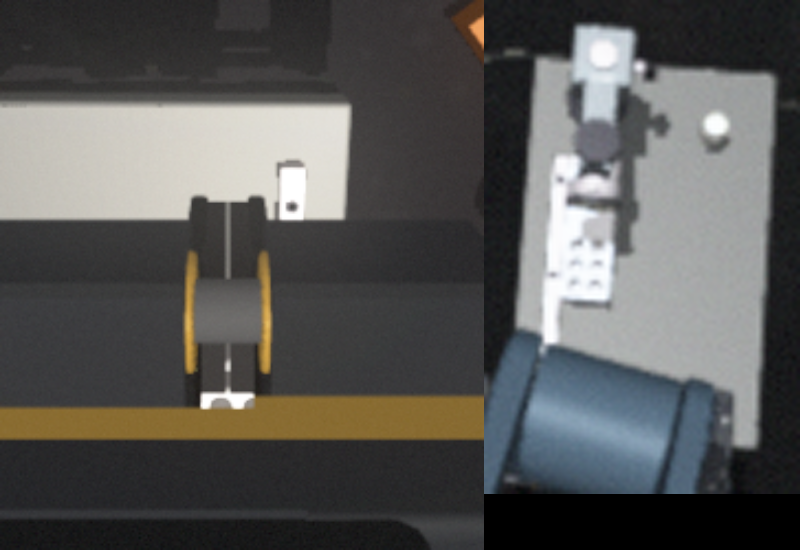

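The right half (top view) shows the block tight alongside the rail with its near end at crop (565–612, 300), and the far end goes under the foot. The left half (wrist) shows only the gripper and plate edge. I check the numbers and plan the pad approach.

```bash
python3 - <<'E'
from h import *
c,s=np.cos(np.radians(YAW)),np.sin(np.radians(YAW));R=np.array([[c,-s],[s,c]])
f=lambda x,y:((x-484+.5)/3.95-.5+265,(y+.5)/3.95*494/494-.5+160)
for n,uv,z in(("nearL",(563,297),.058),("nearR",(611,303),.058),("nearM",(588,301),.058),("padtop",(598,138),.2),("railnear",(551,345),.04),("cornerTop",(553,153),.04)):
    p=onz("top",f(*uv),z);print(n,p,(p[:2]-t0)@R)
# pad: expected pixels
P=g2w(.032,0,.2);print("pad",P,proj("top",P),proj("scene",P))
to([P[0],P[1],.235],down(YAW))
E
```

```text
nearL [0.5702 0.0087 0.058 ] [-0.0703  0.0175]
nearR [ 0.5663 -0.0302  0.058 ] [-0.0725 -0.0216]
nearM [ 0.5675 -0.0116  0.058 ] [-0.0721 -0.0029]
padtop [ 0.6725 -0.013   0.2   ] [0.0328 0.0004]
railnear [0.5327 0.0174 0.04  ] [-0.1082  0.0245]
cornerTop [0.6924 0.0197 0.04  ] [0.0513 0.034 ]
pad [ 0.6717 -0.0133  0.2   ] [293.608  194.8374] [296.717 186.828]
delta [-1.5012  0.0042 -0.293   0.      0.     -0.    ]
```

carry_out(deltas=[[[0,0,-0.2,0,0,0,1],[-0.1,0,-0.3,0,0,0,1],[-0.3,0,-0.3,0,0,0,1],[-0.5,0,-0.3,0,0,0,1],[-0.7,0,-0.3,0,0,0,1],[-0.85,0,-0.3,0,0,0,1],[-1,0,-0.3,0,0,0,1],[-1,0,-0.3,0,0,0,1],[-1,0,-0.3,0,0,0,1],[-1,0,-0.3,0,0,0,1]]])

```text
time_s: 24.72
position: [0.5956, -0.0104, 0.2336]
tcp_rot: [[-0.999, 0.045, -0.004], [0.045, 0.999, 0.001], [0.004, 0.001, -1.0]]
force: [-0.8, 0.1, -0.5]
opening: 0.005
grasp_force: 0.0
```

carry_out(deltas=[[[-0.1,0,0,0,0,0,1],[-0.2,0,0,0,0,0,1],[-0.3,0,0,0,0,0,1],[-0.4,0,0,0,0,0,1],[-0.5,0,0,0,0,0,1],[-0.5,0,0,0,0,0,1],[-0.5,0,0.05,0,0,0,1],[-0.5,0,0.1,0,0,0,1],[-0.5,0,0.15,0,0,0,1],[-0.5,0,0.15,0,0,0,1]]])

```text
time_s: 25.55
position: [0.6692, -0.0137, 0.2104]
tcp_rot: [[-0.999, 0.045, -0.006], [0.045, 0.999, 0.001], [0.006, 0.001, -1.0]]
force: [-0.4, 0.4, -0.4]
opening: 0.002
grasp_force: 0.0
```

```bash
python3 - <<'E'
from h import *
upd(-1,0,-.3,0,0,0);upd(-.5,0,.15,0,0,0)
S=telemetry.read_state();print(S["position"],cmd()[0],S["force"])
E
```

```text
[ 0.6692 -0.0137  0.2104] [ 0.6715 -0.014   0.2135] [-0.3629  0.4421 -0.3733]
```

carry_out(deltas=[[[0,0,0.03,0,0,0,1],[0,0,0.06,0,0,0,1],[0,0,0.09,0,0,0,1],[0,0,0.12,0,0,0,1],[0,0,0.15,0,0,0,1],[0,0,0.17,0,0,0,1],[0,0,0.19,0,0,0,1],[0,0,0.21,0,0,0,1],[0,0,0.23,0,0,0,1],[0,0,0.25,0,0,0,1]]])

```text
time_s: 26.38
position: [0.6719, -0.0141, 0.1768]
tcp_rot: [[-0.999, 0.045, 0.001], [0.045, 0.999, -0.0], [-0.001, -0.0, -1.0]]
force: [-3.0, 0.7, 7.6]
opening: 0.007
grasp_force: 3.1
```

carry_out(deltas=[[[0,0,0.005,0,0,0,1],[0,0,0.01,0,0,0,1],[0,0,0.015,0,0,0,1],[0,0,0.02,0,0,0,1],[0,0,0.025,0,0,0,1],[0,0,0.03,0,0,0,1],[0,0,0.035,0,0,0,1],[0,0,0.04,0,0,0,1],[0,0,0.045,0,0,0,1],[0,0,0.05,0,0,0,1]]])

```text
time_s: 27.22
position: [0.6719, -0.0141, 0.1693]
tcp_rot: [[-0.999, 0.045, 0.001], [0.045, 0.999, -0.0], [-0.001, -0.0, -1.0]]
force: [-2.4, 0.3, 5.6]
opening: 0.001
grasp_force: 3.0
```

carry_out(deltas=[[[0,0,0.002,0,0,0,1],[0,0,0.004,0,0,0,1],[0,0,0.006,0,0,0,1],[0,0,0.008,0,0,0,1],[0,0,0.01,0,0,0,1],[0,0,0.012,0,0,0,1],[0,0,0.014,0,0,0,1],[0,0,0.016,0,0,0,1],[0,0,0.018,0,0,0,1],[0,0,0.02,0,0,0,1]]])

```text
time_s: 28.05
position: [0.6719, -0.0141, 0.1663]
tcp_rot: [[-0.999, 0.045, 0.001], [0.045, 0.999, -0.0], [-0.001, -0.0, -1.0]]
force: [-1.5, -0.7, 7.2]
opening: 0.002
grasp_force: 3.0
```

carry_out(deltas=[[[0,0,0.002,0,0,0,1],[0,0,0.004,0,0,0,1],[0,0,0.006,0,0,0,1],[0,0,0.008,0,0,0,1],[0,0,0.01,0,0,0,1],[0,0,0.012,0,0,0,1],[0,0,0.014,0,0,0,1],[0,0,0.014,0,0,0,1],[0,0,0.014,0,0,0,1],[0,0,0.014,0,0,0,1]]])

```text
time_s: 28.88
position: [0.6719, -0.0141, 0.1642]
tcp_rot: [[-0.999, 0.045, 0.0], [0.045, 0.999, -0.0], [-0.0, -0.0, -1.0]]
force: [-2.8, 0.4, 6.2]
opening: 0.007
grasp_force: 2.8
```

carry_out(deltas=[[[0,0,0.002,0,0,0,1],[0,0,0.004,0,0,0,1],[0,0,0.006,0,0,0,1],[0,0,0.008,0,0,0,1],[0,0,0.01,0,0,0,1],[0,0,0.012,0,0,0,1],[0,0,0.014,0,0,0,1],[0,0,0.014,0,0,0,1],[0,0,0.014,0,0,0,1],[0,0,0.014,0,0,0,1]]])

```text
time_s: 29.72
position: [0.6719, -0.0141, 0.1621]
tcp_rot: [[-0.999, 0.045, 0.001], [0.045, 0.999, -0.0], [-0.001, -0.0, -1.0]]
force: [-2.2, 0.2, 5.7]
opening: 0.005
grasp_force: 2.8
```

```bash
python3 - <<'E'
from h import *
F=[telemetry.read_state()["force"]];
s=capture("scene");F.append(telemetry.read_state()["force"]);s2=capture("scene");F.append(telemetry.read_state()["force"])
print(np.array(F));np.save("pics/scene5.npy",s)
a=np.load("pics/scene4.npy");cr=lambda i:cv2.resize(i[175:235,265:335],None,fx=5.6,fy=5.6,interpolation=2)
cv2.imwrite("pics/c5.png",np.hstack([cr(a),cr((s.astype(int)+s2)//2 .__int__() if 0 else cv2.addWeighted(s,.5,s2,.5,0))])[...,::-1])
E
```

```text
[[-2.1895  0.2037  5.6799]
 [-2.1944 -0.2846  5.4283]
 [-2.3904  0.5672  5.5825]]
```

View pics/c5.png

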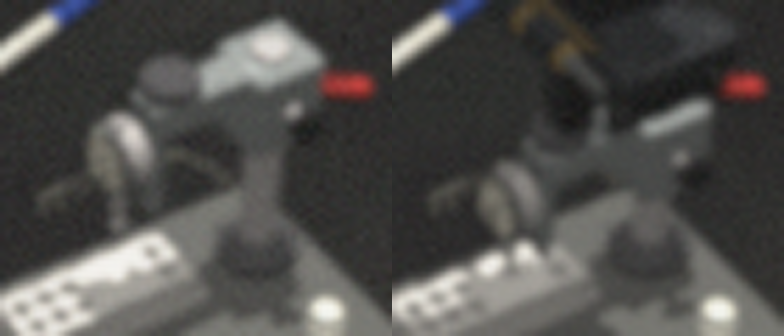

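The crops show the carriage well down, with the dial at crop (505,205) and its stem right above the block. The pointer can't be resolved at this scale, so I go on by force.

carry_out(deltas=[[[0,0,0.002,0,0,0,1],[0,0,0.004,0,0,0,1],[0,0,0.006,0,0,0,1],[0,0,0.008,0,0,0,1],[0,0,0.01,0,0,0,1],[0,0,0.012,0,0,0,1],[0,0,0.014,0,0,0,1],[0,0,0.014,0,0,0,1],[0,0,0.014,0,0,0,1],[0,0,0.014,0,0,0,1]]])

```text
time_s: 30.65
position: [0.6719, -0.0141, 0.16]
tcp_rot: [[-0.999, 0.045, 0.0], [0.045, 0.999, -0.0], [-0.0, -0.0, -1.0]]
force: [-2.0, 0.2, 6.2]
opening: 0.004
grasp_force: 2.8
```

carry_out(deltas=[[[0,0,0.002,0,0,0,1],[0,0,0.004,0,0,0,1],[0,0,0.006,0,0,0,1],[0,0,0.008,0,0,0,1],[0,0,0.01,0,0,0,1],[0,0,0.012,0,0,0,1],[0,0,0.014,0,0,0,1],[0,0,0.014,0,0,0,1],[0,0,0.014,0,0,0,1],[0,0,0.014,0,0,0,1]]])

```text
time_s: 31.48
position: [0.6719, -0.0141, 0.1579]
tcp_rot: [[-0.999, 0.045, 0.0], [0.045, 0.999, -0.0], [-0.0, -0.0, -1.0]]
force: [-2.1, 0.3, 5.6]
opening: 0.002
grasp_force: 2.8
```

carry_out(deltas=[[[0,0,0.002,0,0,0,1],[0,0,0.004,0,0,0,1],[0,0,0.006,0,0,0,1],[0,0,0.008,0,0,0,1],[0,0,0.01,0,0,0,1],[0,0,0.012,0,0,0,1],[0,0,0.014,0,0,0,1],[0,0,0.014,0,0,0,1],[0,0,0.014,0,0,0,1],[0,0,0.014,0,0,0,1]]])

```text
time_s: 32.32
position: [0.6719, -0.0141, 0.1563]
tcp_rot: [[-0.999, 0.045, 0.001], [0.045, 0.999, -0.0], [-0.001, -0.0, -1.0]]
force: [-2.6, 0.2, 7.8]
opening: 0.003
grasp_force: 4.0
```

carry_out(deltas=[[[0,0,0.002,0,0,0,1],[0,0,0.004,0,0,0,1],[0,0,0.006,0,0,0,1],[0,0,0.008,0,0,0,1],[0,0,0.01,0,0,0,1],[0,0,0.012,0,0,0,1],[0,0,0.014,0,0,0,1],[0,0,0.014,0,0,0,1],[0,0,0.014,0,0,0,1],[0,0,0.014,0,0,0,1]]])

```text
time_s: 33.15
position: [0.6719, -0.0141, 0.1547]
tcp_rot: [[-0.999, 0.045, 0.001], [0.045, 0.999, -0.0], [-0.001, -0.0, -1.0]]
force: [-3.0, -0.8, 8.4]
opening: 0.007
grasp_force: 4.9
```

carry_out(deltas=[[[0,0,0.003,0,0,0,1],[0,0,0.006,0,0,0,1],[0,0,0.009,0,0,0,1],[0,0,0.012,0,0,0,1],[0,0,0.015,0,0,0,1],[0,0,0.018,0,0,0,1],[0,0,0.021,0,0,0,1],[0,0,0.024,0,0,0,1],[0,0,0.024,0,0,0,1],[0,0,0.024,0,0,0,1]]])

```text
time_s: 33.98
position: [0.6719, -0.0141, 0.1517]
tcp_rot: [[-0.999, 0.045, 0.001], [0.045, 0.999, -0.001], [-0.001, -0.0, -1.0]]
force: [-4.6, 1.6, 13.1]
opening: 0.001
grasp_force: 6.2
```

```bash
python3 - <<'E'
from h import *
z=.25+.05+.02+.014*6+.024-.0
upd(0,0,z-.0,0,0,0)
F=[]
for i in range(6):
    s=telemetry.read_state();F.append([s["force"][2],s["grasp_force"],s["position"][2]]);capture("scene")
print(np.array(F).mean(0),cmd()[0])
E
```

```text
[12.4878  6.1685  0.1517] [ 0.6715 -0.014   0.1493]
```

Spring force is about 12.5 − 5.7 = 6.8 N, so roughly 4.8 mm of travel. I let go slowly and rise, then check that the carriage holds.

carry_out(deltas=[[[0,0,-0.02,0,0,0,1],[0,0,-0.04,0,0,0,1],[0,0,-0.06,0,0,0,1],[0,0,-0.1,0,0,0,1],[0,0,-0.2,0,0,0,1],[0,0,-0.35,0,0,0,1],[0,0,-0.5,0,0,0,1],[0,0,-0.65,0,0,0,1],[0,0,-0.7,0,0,0,1],[0,0,-0.7,0,0,0,1]]])

```text
time_s: 35.12
position: [0.6735, -0.0143, 0.2566]
tcp_rot: [[-0.999, 0.045, 0.006], [0.045, 0.999, -0.001], [-0.006, -0.001, -1.0]]
force: [-0.7, -0.2, -0.0]
opening: 0.008
grasp_force: 0.0
```

carry_out(deltas=[[[0.2,0,0,0,0,0,1],[0.4,0,0,0,0,0,1],[0.6,0,0,0,0,0,1],[0.8,0,0,0,0,0,1],[1,0,0,0,0,0,1],[1,0,0,0,0,0,1],[1,0,0,0,0,0,1],[1,0,0,0,0,0,1],[1,0,0,0,0,0,1],[1,0,0,0,0,0,1]]])

```text
time_s: 35.95
position: [0.5232, -0.0076, 0.2536]
tcp_rot: [[-0.999, 0.045, 0.0], [0.045, 0.999, -0.0], [-0.0, -0.0, -1.0]]
force: [-0.5, 1.4, 0.5]
opening: 0.003
grasp_force: 0.0
```

carry_out(deltas=[[[0,0,0.03,0,-0.015,0,1],[0,0,0.06,0,-0.03,0,1],[0,0,0.1,0,-0.045,0,1],[0,0,0.13,0,-0.06,0,1],[0,0,0.16,0,-0.075,0,1],[0,0,0.2,0,-0.09,0,1],[0,0,0.2,0,-0.105,0,1],[0,0,0.2,0,-0.111,0,1],[0,0,0.2,0,-0.111,0,1],[0,0,0.2,0,-0.111,0,1]]])

```text
time_s: 36.78
position: [0.5276, -0.0028, 0.2401]
tcp_rot: [[-0.781, 0.058, 0.622], [0.044, 0.998, -0.037], [-0.623, -0.001, -0.782]]
force: [1.4, -0.3, -0.2]
opening: 0.003
grasp_force: 0.0
```

```bash
python3 - <<'E'
from h import *
S=telemetry.read_state();print(S["position"],S["force"]);T=wristT(S)
w=capture("wrist");uv=proj("wrist",g2w(-.01,0,.11),T);print(uv)
cv2.imwrite("pics/full6.png",w[...,::-1])
u,v=np.clip(uv.astype(int),[110,90],[450,330])
cv2.imwrite("pics/c6.png",cv2.resize(w[v-90:v+90,u-110:u+110],None,fx=3.2,fy=3.2,interpolation=2)[...,::-1])
E
```

```text
[ 0.5276 -0.0028  0.2401] [ 1.4262 -0.2552 -0.2079]
[270.7147 189.78  ]
```

View pics/c6.png

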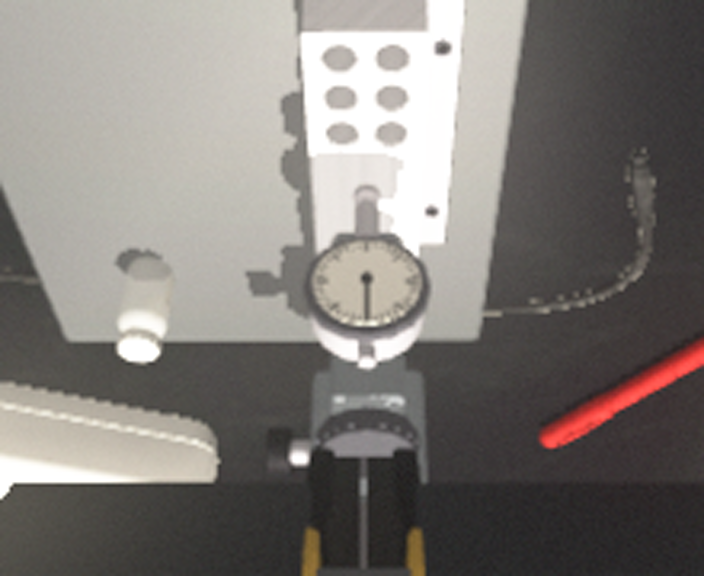

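The picture is upside down, with the foot at the top at (367,195). The dial at (367,283) has its pointer towards the image bottom, which is straight up, so half a turn. The block lies flush on the rail, the vial still stands and the carriage holds itself. I hand in.

```bash
python3 -c "
from rig import job
print(job.hand_in())"
```

```text
the job is handed in; nothing more can be done
None
```

The job is handed in, with no verdict returned: the bottle stands upright on the bench, the block was pushed firmly against the rail and the stop, and the carriage holds itself with the pointer straight up (about 6.8 N on the foot by my force readings).

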